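# Clear the leftover rail clamps from a tilt bin at changeover

## Robot

A 6-joint arm with a two-finger parallel gripper is mounted at the origin on the work surface. World frame = base frame: x ahead of the robot, y to its left, z up, the work surface at z = 0. Lengths are in mm, angles in rad, forces in N, time in s.
With the tool pointing down it reaches from about 425 to 925 mm from the base axis. Payload 12.5 kg.
Tool frame: the origin (TCP) lies midway between the tips of the shut fingers; the grasp point (between the pads) lies 19 mm behind it; z points along the fingers, y is the direction in which the jaws open and shut (so a half turn about z gives the same grasp; the last joint's range is limited). The gripper opens to 85 mm and grips with 20 to 120 N. Pads are 22 mm wide; open, the fingers measure 114 mm over their backs; the gripper's body (76 mm by 85 mm) begins 54 mm behind the grasp point. The pads swing forward as they close: fully open they stand 13 mm farther back than shut.
Start: joints at [1.128, 0.491, 1.559, -0, 1.092, -0.106], TCP at [206.526, 589.908, 231.327] pointing down, gripper open.
Joint ranges: [-3.1, 3.1], [-0.84, 2.19], [0.05, 2.79], [-1.13, 4.28], [0.06, 2.93], [-2.69, 2.69]. Speed limits (rad/s): [2.22, 2.22, 2.79, 3.14, 3.14, 3.14].

## Interface

Orientations are given as a unit quaternion [w, x, y, z].
In Python, from bench import manip gives the robot as it stands. Calls block until the motion is done:
- manip.move_pose(position, orientation): joint-space move of the TCP to a pose.
- manip.move_linear(position, feed=150, ori=None, stop_force=None): straight line of the TCP; ori=None keeps the orientation; feed is the mean speed in mm/s. With stop_force (N) it stops when the force on the tool has changed by that much, and returns True; else False.
- manip.move_joints(angles): joint-space move.
- manip.command_gripper(opening, force=None): finger opening in mm; force is the grip in N (None keeps the last); returns when the fingers have stopped.
- manip.hold(seconds).
- manip.solve_ik(position, orientation): joint angles nearest the present ones, or None.
- manip.observe(): the state.
- manip.snapshot(name): name is "scene" or "top" or "wrist"; returns the picture (384x512x3 uint8, blue, green, red); there is no depth.
- manip.calibration(name): a dict with "fov_y" (degrees; the focal length in pixels is half the picture's height over the tangent of half this angle, whatever the lens; pixels are square), "cx", "cy" (the principal point, pixels), "R" (3x3) and "t" (3): a world point X has camera coordinates R X + t. Camera axes: x right, y down, z forward; pixel columns grow to the right and rows downward; lengths in mm; the calibration is good to about 2 mm. A picture is of the moment at which its call begins: read the wrist's pose just before it. calibration takes no time and is no camera call; for the wrist camera it gives the pose at the moment of the call.
A pose or a line that the arm cannot do raises manip.IKError and nothing moves.
- manip.sign_off(): hands the job in, once; it reports no verdict.
The state is a dict: "t": time; "q": joint angles; "dq": joint speeds; "joint_efforts": joint torques, N m; "eef_pos": TCP position; "tcp_rot": TCP orientation; "ft_force": force on the tool from outside, world axes, zero at the start; "moment": the same for the moment, N m; "width": finger opening in mm.
Only numpy, scipy, OpenCV 4.12 (cv2) and the standard library are available. Lean on these libraries where they do the work, as an engineer would, in place of code of your own. Each camera call takes 0.05 s, during which the arm holds its last target.

## Task

We are changing the labelling line over to another bottle: swing the tilt bin that holds the four aluminium guide-rail clamps forward onto its stop, scoop all four clamps out of its mouth so that they lie in the tray below, and then swing the empty bin fully home again. Leave the other two bins shut and do not disturb the other things on the bench.

Things in the scene. Friction and masses are not known exactly. Their poses are not given: they have to be found in the camera images.
- clamp_bay: Fixed mount of the tilt bin that holds the four clamps: one of three equal bays 160 mm apart, side by side in a low dark steel rack facing the robot. Origin on the bench straight below the middle of this bin's hinge; x points level from the mouth side (the robot's side) back into the rack, y along the rack and the hinge, z up.
- clamp_hinge (a point): Middle of the clamp bin's hinge line, 80 mm above the bench, along clamp_bay's y. Shut: the front plate rises 95 mm from it, leaning 45 deg to the robot; the floor runs 85 mm level back, then the back plate rises 60 mm more at 30 deg. A flat bevel cuts the corner at the hinge, inside, from 25 mm along the floor to 25 mm up the front plate. Straight side walls.
- clamp_bin (a joint): Tilt of the clamp bin, rad: 0 = shut, 0.61 = swung forward to the robot, on its stop. Grey plastic, 0.38 kg, 130 mm wide inside, 136 outside, sheet 3 mm, open above. A friction hinge (0.1 Nm): the bin stays where it is left. Opens by drawing the lip forward from inside the mouth, shuts by lifting and pushing the lip from outside.
- clamp_lip (a point): Middle of the upper inner edge (lip) of the clamp bin's front plate; moves with the bin. A rolled bead 10 mm thick runs along the outside of the edge, not above the inner face. Shut: 147 mm above the bench, 67 mm before the hinge line; fully forward: 97 mm above, 94 mm before it.
- clamp_backtop (a point): Middle of the upper inner edge of the clamp bin's back plate; moves with the bin. Fully forward, the back plate stands 65 deg steep, the floor rises 35 deg away from the robot, the bevel 12 deg, and the front plate 10 deg towards it: the clamps slide down the floor to the bevel and can be drawn from there up the front plate and over its lip.
- tray: Loose aluminium tray, 160 x 190 mm and 32 high, walls and floor 3 mm, 0.6 kg, on the bench before and partly below the mouth of the clamp bin; its back wall is 60 to 75 mm before the hinge line. Origin at the centre of its underside, x across its short side, z up.
- roller_bin (a joint): Tilt (0 = shut) of the like bin that holds rubber-tyred rollers. Not to be opened.
- lever_bin (a joint): Tilt (0 = shut) of the like bin that holds black clamping levers. Not to be opened.
- clamp0_center (a point): Centre of the block of one of the four loose guide-rail clamps: an aluminium block 36 x 22 x 16 mm (x, y, z) with a black thumb screw 15 mm across standing 7 mm up from its top; 45 g. They lie side by side on the floor of the shut bin, long side across the hinge.
- clamp1_center (a point): Centre of the block of another such clamp.
- clamp2_center (a point): Centre of the block of another such clamp.
- clamp3_center (a point): Centre of the block of another such clamp.
- spare_roller: Bystander: rubber-tyred roller lying flat, 42 mm across, 20 high, on the bench before the roller bin. Origin: centre of its underside.
- star_knob: Bystander: black star knob, 41 mm across, 20 high, on the bench before the lever bin. Origin: centre of its underside.
- sample_bottle: Bystander: upright white bottle, 60 mm across, 170 high, left of the rack. Origin: centre of its underside.
- wrench: Bystander: open-ended wrench 190 mm long lying flat to the right of the tray. Origin: centre of its underside.
- label_roll: Bystander: roll of blank labels lying flat, 100 mm across, 45 high, right of the rack. Origin: centre of its underside.
Things that resemble listed ones, but are neither listed nor needed, are in the scene too. What is shaped like the part that bears clamp1_center but pink is not meant.

How it is judged:
By the outcome, as a careful person would: the job done as asked, in the order asked, and still so for the second after the job is handed in, with the robot touching nothing.
It also fails if it takes over 61 s, if anything falls off the work surface, if the arm or the gripper's body presses on something with over 40 N, if the wrist force passes 120 N, or if a joint passes its speed limit or range.

## Working session

There is one attempt and no reset: what is moved stays moved. The work goes in short steps, each a Python script; the robot and the scene stay as the last script left them, time stands still between calls to the robot, and variables do not carry over. Pictures are saved under pics/ and viewed, and the job is handed in when it is done.

```bash
ls; mkdir -p pics; python3 - <<'E'
from bench import manip
import cv2,numpy as np
for n in ("scene","top","wrist"):
    im=manip.snapshot(n); cv2.imwrite(f"pics/a_{n}.png",im)
    c=manip.calibration(n); print(n,c["fov_y"],c["cx"],c["cy"],np.round(c["R"],3).tolist(),np.round(c["t"],1).tolist())
s=manip.observe(); print(s["t"],s["tcp_rot"],s["width"])
E
```

```text
pics
scene 54.00279357384325 251.34256740130502 190.49340914939742 [[0.683, 0.731, -0.012], [0.548, -0.522, -0.654], [-0.484, 0.44, -0.757]] [-371.1, -202.6, 1398.6]
top 52.41612942509616 259.3274736498796 192.1545935342533 [[-0.001, -1.0, 0.023], [-0.984, -0.003, -0.178], [0.179, -0.023, -0.984]] [-1.4, 528.1, 1204.4]
wrist 63.7515560203164 257.5527968220978 189.27037743003567 [[0.33, 0.944, 0.0], [0.901, -0.316, 0.297], [0.28, -0.098, -0.955]] [-625.5, -39.1, 379.2]
0.15 [-1.13611416e-04  1.67607159e-01  9.85853783e-01 -3.81783294e-04] 85.21225734971937
```

View pics/a_scene.png

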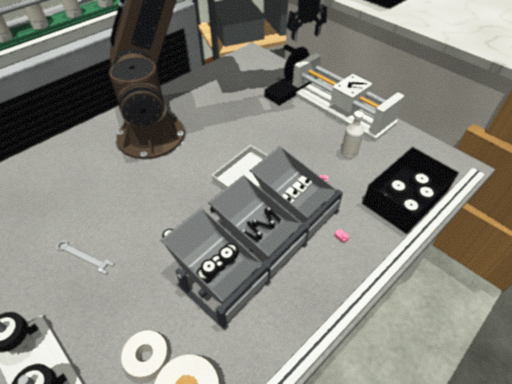

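View pics/a_top.png

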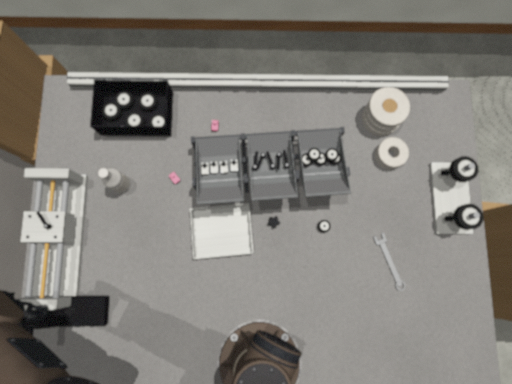

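View pics/a_wrist.png

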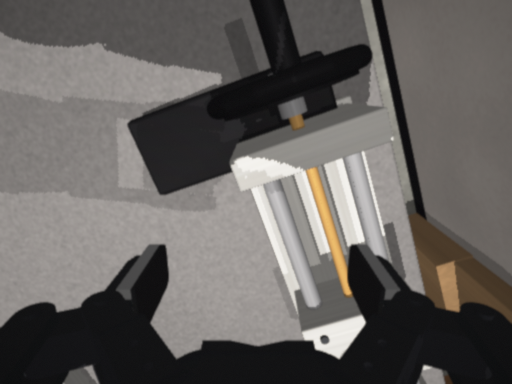

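The clamp bin is the leftmost one in the top view: four grey/black clamps at about (205–235,167). What could be mistaken for it or its contents: the lever bin (270,160), the roller bin (320,157), the pink clamps at (214,125) and (174,178), and the rollers in the black box (130,110). I choose the left bin and check it in a close crop, then from the wrist camera.

```bash
cat > h.py <<'E'
import numpy as np,cv2
from bench import manip
from scipy.spatial.transform import Rotation as Rn
def ray(c,u,v):
    f=192/np.tan(np.radians(c["fov_y"]/2)); R=np.array(c["R"]);t=np.array(c["t"])
    d=R.T@np.array([(u-c["cx"])/f,(v-c["cy"])/f,1.]); return -R.T@t,d
def onz(c,u,v,z):
    o,d=ray(c,u,v); return o+d*(z-o[2])/d[2]
def proj(c,X):
    f=192/np.tan(np.radians(c["fov_y"]/2)); p=np.array(c["R"])@np.array(X,float)+np.array(c["t"]); return np.array([c["cx"]+f*p[0]/p[2],c["cy"]+f*p[1]/p[2]])
def quat(M):
    q=Rn.from_matrix(M).as_quat(); return np.array([q[3],q[0],q[1],q[2]])
E
python3 - <<'E'
from h import *
im=cv2.imread("pics/a_top.png"); cv2.imwrite("pics/b_top.png",cv2.resize(im[110:270,160:360],None,fx=4,fy=3.7,interpolation=cv2.INTER_CUBIC)[:600])
im=cv2.imread("pics/a_scene.png"); cv2.imwrite("pics/b_scene.png",cv2.resize(im[130:280,200:350],None,fx=4,fy=4,interpolation=cv2.INTER_CUBIC))
c=manip.calibration("top")
for p in [(193,138),(242,136),(242,205),(193,206),(191,210),(250,206),(252,256),(193,259)]: print(p,np.round(onz(c,*p,100 if p[1]<206 else 32)))
E
```

```text
(193, 138) [691. 209. 100.]
(242, 136) [698.  55. 100.]
(242, 205) [479.  53. 100.]
(193, 206) [485. 212.  32.]
(191, 210) [472. 218.  32.]
(250, 206) [485.  29.  32.]
(252, 256) [326.  22.  32.]
(193, 259) [317. 207.  32.]
```

View pics/b_top.png

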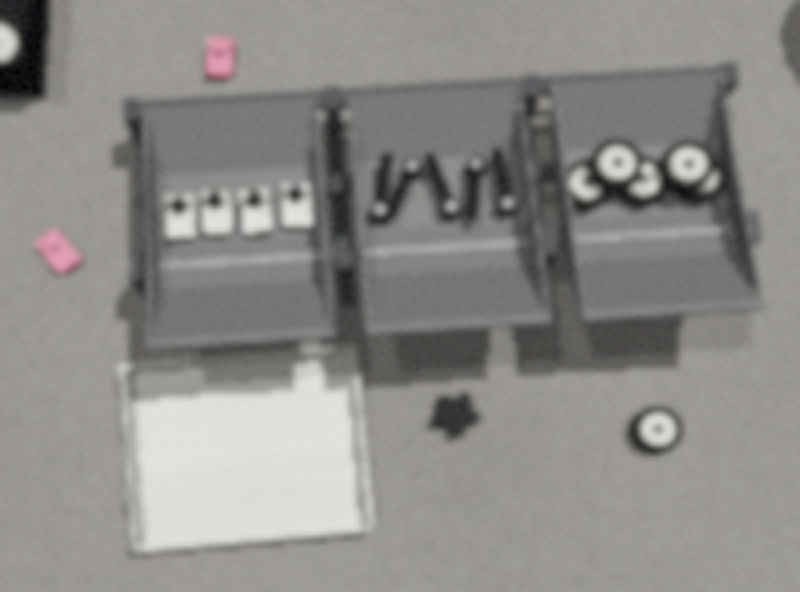

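View pics/b_scene.png

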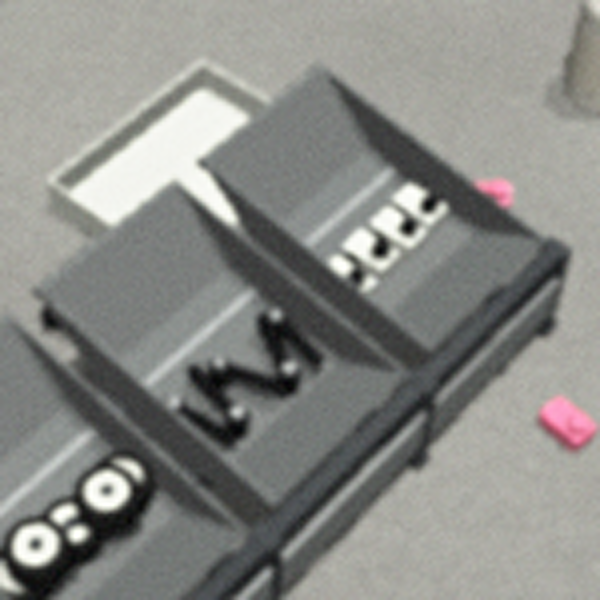

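The crops confirm it: the left bin holds four grey blocks with black screws (b_top (180–295,210)). The pink ones are outside the bin. Next I take a wrist view to measure it precisely.

```bash
python3 - <<'E'
from h import *
s=manip.observe();c=manip.calibration("wrist")
q=s["tcp_rot"];T=Rn.from_quat([q[1],q[2],q[3],q[0]]).as_matrix()
R=np.array(c["R"]);C=-R.T@np.array(c["t"])
print("cam in tool",T.T@(C-s["eef_pos"]),"viewdir tool",T.T@R[2],"imgright",T.T@R[0]); print("toolx,y",T[:,0],T[:,1])
for yaw in (0,180):
  a=np.radians(yaw)
  M=np.array([[np.cos(a),np.sin(a),0],[np.sin(a),-np.cos(a),0],[0,0,-1]])
  for p in ([470,130,340],[430,130,330],[600,130,200],[450,130,180]): print(yaw,p,manip.solve_ik(p,quat(M)))
E
```

```text
cam in tool [  75.2168339     0.44798796 -142.9174001 ] viewdir tool [-2.96962858e-01  8.83295548e-04  9.54888622e-01] imgright [ 1.90446118e-05  9.99999577e-01 -9.19101571e-04]
toolx,y [-9.43815655e-01  3.30472390e-01  9.60292616e-05] [ 3.30472217e-01  9.43815389e-01 -7.90849183e-04]
0 [470, 130, 340] [ 1.34295788e-01  1.88845474e-01  1.72241118e+00 -4.44089210e-16
  1.23033600e+00  1.70509212e+00]
0 [430, 130, 330] [ 1.46359443e-01  1.34913786e-01  1.81723374e+00 -4.44089210e-16
  1.18944513e+00  1.71715577e+00]
0 [600, 130, 200] [ 1.05818766e-01  5.06793106e-01  1.62310682e+00 -4.44089210e-16
  1.01169273e+00  1.67661509e+00]
0 [450, 130, 180] [ 1.40072622e-01  3.40273682e-01  1.99152136e+00 -4.44089210e-16
  8.09797610e-01  1.71086895e+00]
180 [470, 130, 340] [ 1.34295788e-01  1.88845474e-01  1.72241118e+00 -4.44089210e-16
  1.23033600e+00 -1.43650054e+00]
180 [430, 130, 330] [ 1.46359443e-01  1.34913786e-01  1.81723374e+00 -4.44089210e-16
  1.18944513e+00 -1.42443688e+00]
180 [600, 130, 200] [ 1.05818766e-01  5.06793106e-01  1.62310682e+00 -4.44089210e-16
  1.01169273e+00 -1.46497756e+00]
180 [450, 130, 180] [ 1.40072622e-01  3.40273682e-01  1.99152136e+00 -4.44089210e-16
  8.09797610e-01 -1.43072370e+00]
```

```bash
cat >> h.py <<'E'
def down(yaw):  # tool x towards -X (camera on robot side), turned by yaw about z
    c,s=np.cos(yaw),np.sin(yaw)
    B=np.array([[c,-s,0],[s,c,0],[0,0,1]])
    return B@np.array([[-1,0,0],[0,1,0],[0,0,-1.]])
E
python3 - <<'E'
from h import *
manip.move_pose([530,130,370],quat(down(0)))
c=manip.calibration("wrist");im=manip.snapshot("wrist");cv2.imwrite("pics/c.png",im)
cv2.imwrite("pics/c2.png",cv2.resize(im,(800,600),interpolation=cv2.INTER_CUBIC))
import pickle;pickle.dump(c,open("c.pkl","wb"));print(manip.observe()["t"])
E
```

```text
2.2833
```

View pics/c2.png

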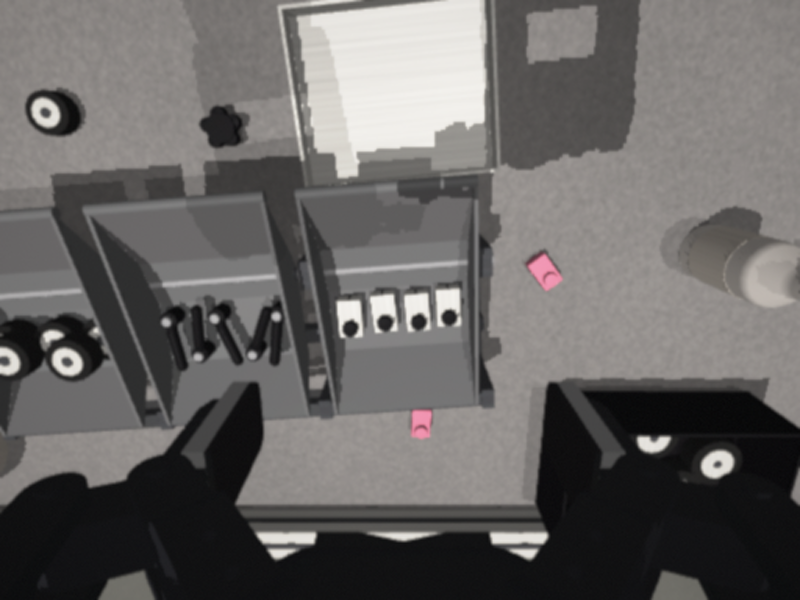

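The wrist view shows the clamp bin: lip from (298,190) to (476,178), back edge at about (333,412) to (480,404), clamps at (350,318), (383,313), (418,311) and (448,307), and the tray above the bin. I zoom in on the edges.

```bash
python3 - <<'E'
from h import *
im=cv2.imread("pics/c.png")
cv2.imwrite("pics/d.png",cv2.resize(im[105:275,180:330],None,fx=3.5,fy=3.5,interpolation=cv2.INTER_CUBIC))
E
```

```text
(no output)
```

View pics/d.png

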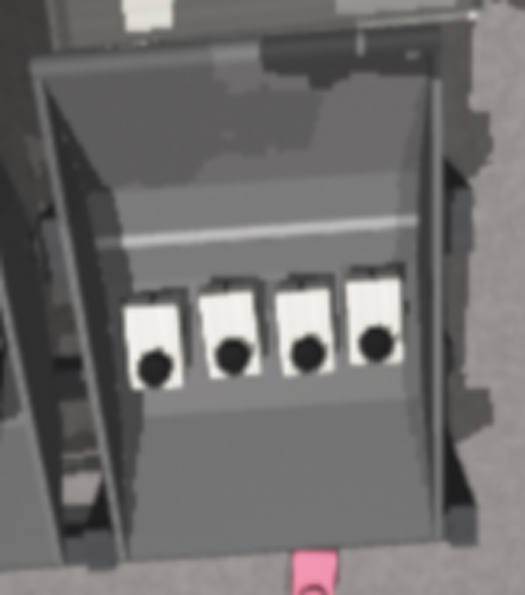

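```bash
cat > meas.py <<'E'
from h import *
import pickle;c=pickle.load(open("c.pkl","rb"))
f=lambda x,y:(x/3.5+180,y/3.5+105)
L={"lip":((45,77),(433,56),147,-67),"bevfront":((115,190),(410,173),97.7,-17.7),"bevfloor":((105,243),(417,222),80,25),"fold":((140,417),(430,398),80,85),"backtop":((128,557),(440,541),110,137)}
for k,(a,b,z,o) in L.items():
    A=onz(c,*f(*a),z);B=onz(c,*f(*b),z); d=A-B; yaw=np.arctan2(-d[0],d[1]) if d[1]>0 else np.arctan2(d[0],-d[1])
    bx=np.array([np.cos(yaw),np.sin(yaw),0]); m=(A+B)/2
    print(k,A.round(1),B.round(1),"yaw",round(np.degrees(yaw),2),"hinge pt at mid",(m-o*bx).round(1), "len",np.hypot(*d[:2]).round(1))
for p in [(155,369),(234,357),(309,354),(377,345)]: print("knob",onz(c,*f(*p),103).round(1))
for p in [(282*0.64,10*.64),(306*.64,178*.64),(495*.64,165*.64),(488*.64,1)]: print("tray",onz(c,*p,32).round(1))
E
python3 meas.py
```

```text
lip [492.5  55.6 147. ] [485.5 184.7 147. ] yaw 3.08 hinge pt at mid [555.9 123.8 147. ] len 129.3
bevfront [541.   70.1  97.7] [534.2 185.1  97.7] yaw 3.37 hinge pt at mid [555.3 128.6  97.7] len 115.1
bevfloor [566.9  62.5  80. ] [558. 191.  80.] yaw 3.98 hinge pt at mid [537.5 125.   80. ] len 128.9
fold [644.9  74.2  80. ] [636.  199.8  80. ] yaw 4.07 hinge pt at mid [555.7 131.   80. ] len 126.0
backtop [695.9  70.8 110. ] [688.3 202.1 110. ] yaw 3.32 hinge pt at mid [555.3 128.5 110. ] len 131.6
knob [613.7  84.  103. ]
knob [608.5 116.1 103. ]
knob [607.2 146.4 103. ]
knob [603.3 173.8 103. ]
tray [340.7  25.   32. ]
tray [484.8  37.7  32. ]
tray [472.5 220.3  32. ]
tray [334.  206.2  32. ]
```

```bash
cat >> h.py <<'E'
YAW=np.radians(3.4);H=np.array([555.5,126.5,80.])
BX=np.array([np.cos(YAW),np.sin(YAW),0]);BY=np.array([-np.sin(YAW),np.cos(YAW),0])
def P(x,y,z): return H+x*BX+y*BY+np.array([0,0,z])
def tool(th=0): # lean: tool z=(sin th,0,-cos th) in bin frame
    th=np.radians(th);B=np.array([BX,BY,[0,0,1]]).T
    return quat(B@np.array([[-np.cos(th),0,np.sin(th)],[0,1,0],[-np.sin(th),0,-np.cos(th)]]))
def binpos():
    s=manip.observe();d=np.array(s["eef_pos"])-H;return np.array([d@BX,d@BY,d[2]]).round(1),np.round(s["ft_force"],1),round(s["t"],2)
E
python3 - <<'E'
from h import *
manip.command_gripper(0)
o=tool(0)
def corner(r,a,off=0):
    a=np.radians(a);return r*np.cos(a)+off*np.sin(a), r*np.sin(a)-off*np.cos(a)
x,z=corner(80,135,8); manip.move_pose(P(x+11,0,z+45),o)
r=manip.move_linear(P(x+11,0,z),120,stop_force=8); print(r,binpos())
for a in (143,152,161,168):
    x,z=corner(80,a,0); r=manip.move_linear(P(x+11,0,z),60,stop_force=20); print(a,r,binpos())
    if r: break
if not r:
    x,z=corner(80,174,0); r=manip.move_linear(P(x+11,0,z),30,stop_force=10); print("end",r,binpos())
cv2.imwrite("pics/e.png",manip.snapshot("scene")[110:290,180:360].repeat(3,0).repeat(3,1)); 
E
```

```text
False (array([-39.3,   0.1,  63.2]), array([0.1, 0.2, 0.4]), 4.33)
143 False (array([-53.3,   0. ,  48.1]), array([ 0.3, -0.8, -0.4]), 4.8)
152 False (array([-59.9,   0. ,  37.4]), array([-1.4,  0.2, -1.1]), 5.16)
161 False (array([-64.9,   0. ,  25.8]), array([ 1. ,  0.6, -0.4]), 5.52)
168 False (array([-67.4,  -0. ,  16.4]), array([ 0.2,  1.2, -0. ]), 5.83)
end True (array([-67.6,   0. ,  12.8]), array([-1.4, -0.2, 10.3]), 6.08)
```

View pics/e.png

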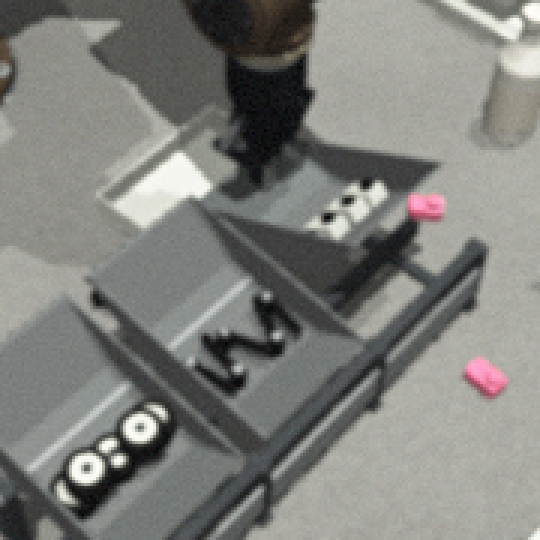

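The picture shows the bin swung forward, and the force jump came at the expected stop height. I back off and look at the clamps from the wrist.

```bash
python3 - <<'E'
from h import *
import pickle
manip.move_linear(P(-50,0,60),200)
manip.move_pose(P(-25,0,230),tool(0))
c=manip.calibration("wrist");im=manip.snapshot("wrist");cv2.imwrite("pics/f.png",im);pickle.dump(c,open("c2.pkl","wb"))
cv2.imwrite("pics/f2.png",cv2.resize(im,(800,600),interpolation=cv2.INTER_CUBIC)); print(binpos())
E
```

```text
(array([-25.7,  -0. , 228. ]), array([ 0.3,  0.2, -0.3]), 7.32)
```

View pics/f2.png

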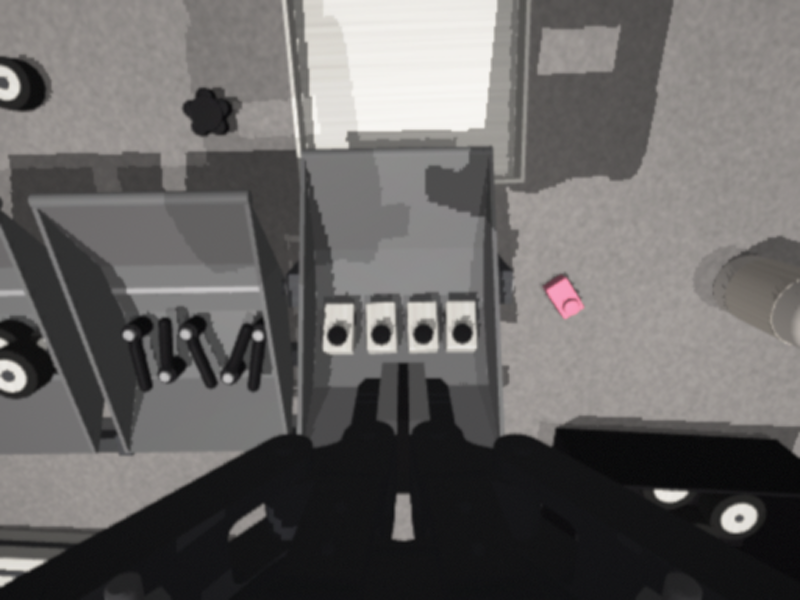

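```bash
python3 - <<'E'
from h import *
import pickle;c=pickle.load(open("c2.pkl","rb"))
a=np.radians(35);n=-np.sin(a)*BX+np.array([0,0,np.cos(a)])
def onfloor(u,v,h):
    o,d=ray(c,u*.64,v*.64);o=o-H;s=(h-o@n)/(d@n);p=o+s*d;return (p@(np.cos(a)*BX+np.array([0,0,np.sin(a)]))).round(1),(p@BY).round(1)
for k in [(338,334),(381,333),(423,333),(462,332)]: print("knob along floor,y",onfloor(*k,23))
for k in [(338,305),(381,302),(423,302),(462,301)]: print("front top",onfloor(*k,16))
for k in [(338,353),(381,352),(423,351),(462,350)]: print("rear top",onfloor(*k,16))
for k in [(400,384),(320,382),(320,248),(480,248)]: print("fold / bevfront",onfloor(*k,0))
for k in [(305,150),(490,148)]: 
    p=onz(c,k[0]*.64,k[1]*.64,97)-H; print("lip",p@BX,p@BY)
E
```

```text
knob along floor,y (np.float64(50.8), np.float64(-45.9))
knob along floor,y (np.float64(50.1), np.float64(-15.0))
knob along floor,y (np.float64(50.1), np.float64(15.2))
knob along floor,y (np.float64(49.4), np.float64(43.4))
front top (np.float64(26.9), np.float64(-47.8))
front top (np.float64(24.6), np.float64(-15.6))
front top (np.float64(24.6), np.float64(15.9))
front top (np.float64(23.8), np.float64(45.2))
rear top (np.float64(63.3), np.float64(-46.3))
rear top (np.float64(62.6), np.float64(-15.1))
rear top (np.float64(61.8), np.float64(15.4))
rear top (np.float64(61.1), np.float64(43.7))
fold / bevfront (np.float64(83.5), np.float64(-1.4))
fold / bevfront (np.float64(82.0), np.float64(-61.0))
fold / bevfront (np.float64(-26.3), np.float64(-66.6))
fold / bevfront (np.float64(-26.3), np.float64(63.6))
lip -98.14021314501804 -68.10369003525996
lip -99.48751389708777 61.99805090928487
```

```bash
cat >> h.py <<'E'
A=np.radians(35)
def fl(s,h): return np.array([s*np.cos(A)-h*np.sin(A), s*np.sin(A)+h*np.cos(A)])
def TC(F,th,y):
    t=np.radians(th);return P(F[0]+11*np.cos(t),y,F[1]+11*np.sin(t))
WP=[(fl(64.5,50),35,200),(fl(64.5,6),35,120),(fl(42,5),35,80),((20.5,19.5),18,80),((-24,10.5),0,80),((-60,16.5),0,80),((-80,19.5),0,60),((-99,22.5),0,50)]
def stroke(y,stop=25):
    manip.move_pose(TC(WP[0][0],35,y),tool(35))
    for F,th,v in WP[1:]:
        r=manip.move_linear(TC(F,th,y),v,ori=tool(th),stop_force=stop); print(np.round(F),r,*binpos())
        if r: return False
    return True
E
python3 - <<'E'
from h import *
for y in(-30.5,29.5):
    print([manip.solve_ik(TC(F,th,y),tool(th)) is not None for F,th,v in WP])
q=manip.solve_ik(TC(WP[0][0],35,-30.5),tool(35));print(q.round(2),np.round(manip.observe()["q"],2))
manip.command_gripper(16.5)
if stroke(-30.5):
    manip.move_linear(P(-80,-30,70),200)
cv2.imwrite("pics/g.png",cv2.resize(manip.snapshot("scene")[110:290,180:360],None,fx=3,fy=3)); 
E
```

```text
[False, False, True, True, True, True, True, True]
[True, False, True, True, True, True, True, True]Traceback (most recent call last):
  File "<stdin>", line 4, in <module>
AttributeError: 'NoneType' object has no attribute 'round'
```

```bash
python3 - <<'E'
from h import *
for h in(6,50):
  for y in(-30.5,29.5):
    for th in (20,24,27,30,33,35):
      q=manip.solve_ik(TC(fl(64.5,h),th,y),tool(th)); print(h,y,th,None if q is None else q.round(2))
q=manip.solve_ik(TC(fl(42,5),35,29),tool(35));print(q)
E
```

```text
6 -30.5 20 [ 0.05  0.53  1.89  0.01  0.37 -1.58]
6 -30.5 24 [ 0.05  0.52  1.94  0.01  0.26 -1.59]
6 -30.5 27 [ 0.05  0.52  1.97  0.02  0.18 -1.59]
6 -30.5 30 [ 0.05  0.51  2.01  0.03  0.1  -1.61]
6 -30.5 33 None
6 -30.5 35 None
6 29.5 20 [ 0.16  0.54  1.87 -0.1   0.39 -1.38]
6 29.5 24 [ 0.17  0.53  1.91 -0.16  0.28 -1.32]
6 29.5 27 [ 0.17  0.53  1.95 -0.25  0.2  -1.23]
6 29.5 30 [ 0.17  0.53  1.98 -0.46  0.13 -1.02]
6 29.5 33 [ 0.18  0.53  2.01 -1.1   0.07 -0.38]
6 29.5 35 None
50 -30.5 20 [ 0.05  0.45  1.92  0.01  0.42 -1.58]
50 -30.5 24 [ 0.05  0.44  1.97  0.01  0.32 -1.58]
50 -30.5 27 [ 0.05  0.43  2.    0.01  0.24 -1.59]
50 -30.5 30 [ 0.05  0.43  2.03  0.02  0.16 -1.6 ]
50 -30.5 33 [ 0.05  0.42  2.07  0.05  0.07 -1.63]
50 -30.5 35 None
50 29.5 20 [ 0.17  0.46  1.9  -0.09  0.44 -1.39]
50 29.5 24 [ 0.17  0.45  1.94 -0.14  0.34 -1.33]
50 29.5 27 [ 0.18  0.44  1.98 -0.21  0.26 -1.27]
50 29.5 30 [ 0.18  0.44  2.01 -0.33  0.18 -1.14]
50 29.5 33 [ 0.18  0.44  2.04 -0.63  0.11 -0.84]
50 29.5 35 [ 0.18  0.44  2.06 -1.11  0.08 -0.36]
[0.18135307 0.53620051 2.08248814 3.83409428 0.10955891 0.98135754]
```

```bash
cat >> h.py <<'E'
F1=fl(64.5,8); T0=np.radians(22); F0=F1+45*np.array([-np.sin(T0),np.cos(T0)])
WP=[(F0,22,200),(F1,22,120),(fl(42,7.5),22,80),((20.5,20.5),12,80),((-24,10.5),0,80),((-60,16.5),0,80),((-80,19.5),0,60),((-99,22.5),0,50)]
def stroke(y,stop=25):
    manip.move_pose(TC(WP[0][0],WP[0][1],y),tool(WP[0][1]))
    for F,th,v in WP[1:]:
        r=manip.move_linear(TC(F,th,y),v,ori=tool(th),stop_force=stop); print(np.round(F),r,*binpos())
        if r: return False
    return True
E
python3 - <<'E'
from h import *
for y in(-30.5,29.5):
    print([None if (q:=manip.solve_ik(TC(F,th,y),tool(th))) is None else q.round(2).tolist() for F,th,v in WP][:5])
manip.command_gripper(16.5)
if stroke(-30.5):
    manip.move_linear(P(-80,-30,70),200)
cv2.imwrite("pics/g.png",cv2.resize(manip.snapshot("scene")[110:290,180:360],None,fx=3,fy=3)); 
E
```

```text
[[0.05, 0.44, 1.92, 0.01, 0.4, -1.58], [0.05, 0.52, 1.92, 0.01, 0.32, -1.58], [0.05, 0.52, 1.97, 0.01, 0.26, -1.58], [0.05, 0.56, 1.89, 0.0, 0.49, -1.58], [0.05, 0.57, 1.87, -0.0, 0.69, -1.58]]
[[0.17, 0.45, 1.9, -0.1, 0.41, -1.37], [0.17, 0.53, 1.89, -0.12, 0.34, -1.36], [0.17, 0.53, 1.95, -0.15, 0.28, -1.32], [0.16, 0.57, 1.86, -0.04, 0.5, -1.43], [0.16, 0.59, 1.85, -0.0, 0.71, -1.47]]
[48. 44.] False [ 58.6 -30.4  48. ] [-0.2  1.2 -0. ] 8.93
[30. 30.] False [ 40.4 -30.5  34.9] [ 0.1 -0.2 -0.2] 9.37
[20. 20.] False [ 32.2 -30.5  23.1] [ 0.5  0.7 -0.2] 9.7
[-24.  10.] False [-12.2 -30.5  11.5] [1.6 0.2 8.6] 10.43
[-60.  16.] False [-49.  -30.5  16.5] [0.3 0.3 0.1] 11.03
[-80.  20.] False [-69.3 -30.5  19.6] [ 0.2  0.4 -0. ] 11.52
[-99.  22.] False [-88.2 -30.5  22.5] [-0.8  0.2 -0.8] 12.05
```

View pics/g.png

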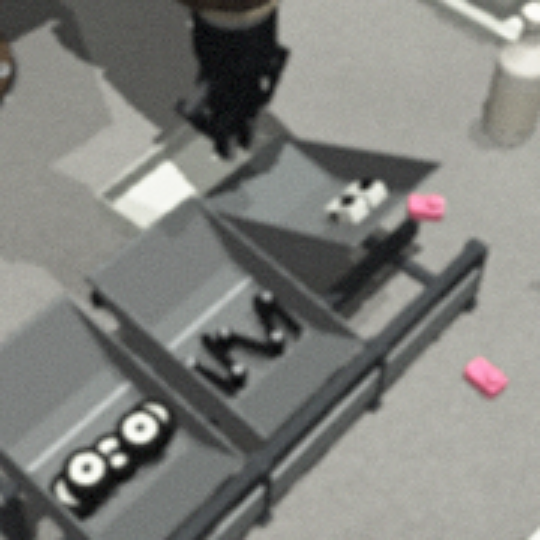

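The picture shows only two clamps left on the floor. I make the second stroke and then look.

```bash
python3 - <<'E'
from h import *
import pickle
manip.move_linear(P(-40,0,100),200); manip.command_gripper(14)
if stroke(29.5):
    manip.move_linear(P(-80,30,70),200)
    manip.move_pose(P(-60,0,240),tool(0))
    c=manip.calibration("wrist");im=manip.snapshot("wrist");pickle.dump(c,open("c3.pkl","wb"))
    cv2.imwrite("pics/i2.png",cv2.resize(im,(800,600),interpolation=cv2.INTER_CUBIC)); 
print(binpos())
E
```

```text
[48. 44.] False [58.3 29.2 47.7] [-1.   0.7 -0.1] 14.19
[30. 30.] False [40.4 29.6 34.9] [-0.1  0.7 -0.1] 14.62
[20. 20.] False [32.3 29.4 23.2] [-0.8 -0.5  1.8] 14.96
[-24.  10.] False [-11.7  29.5  12.2] [ 2.2 -1.3 14.3] 15.68
[-60.  16.] False [-49.   29.5  16.5] [-0.1  0.2  0. ] 16.29
[-80.  20.] False [-69.3  29.5  19.6] [0.2 0.  1. ] 16.77
[-99.  22.] False [-88.1  29.5  22.6] [ 0.3 -0.9 -0.1] 17.31
(array([-6.060e+01,  1.000e-01,  2.381e+02]), array([-0.4,  0.1, -0.7]), 18.48)
```

View pics/i2.png

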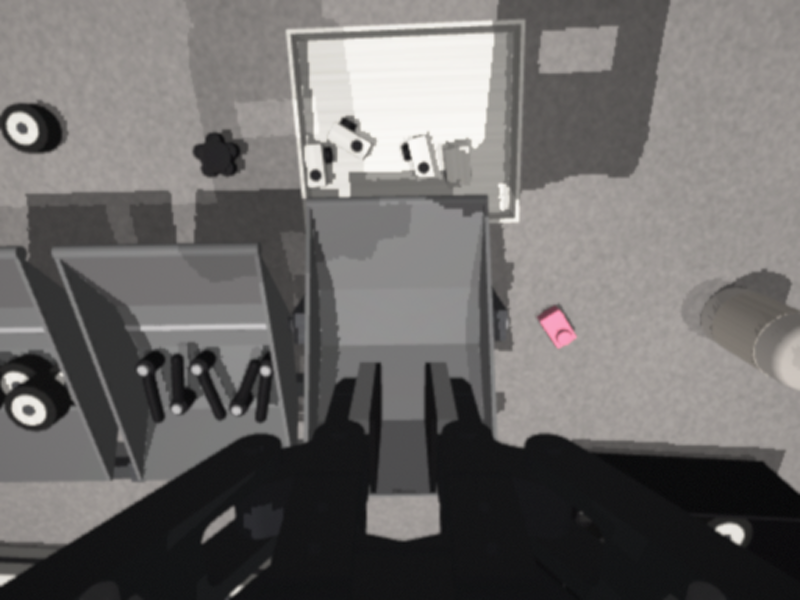

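```bash
python3 - <<'E'
from h import *
im=cv2.imread("pics/i2.png")[10:240,270:540]; cv2.imwrite("pics/j.png",cv2.resize(np.clip(im*1.3,0,255).astype(np.uint8),None,fx=2.5,fy=2.5,interpolation=cv2.INTER_CUBIC))
E
```

```text
(no output)
```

View pics/j.png

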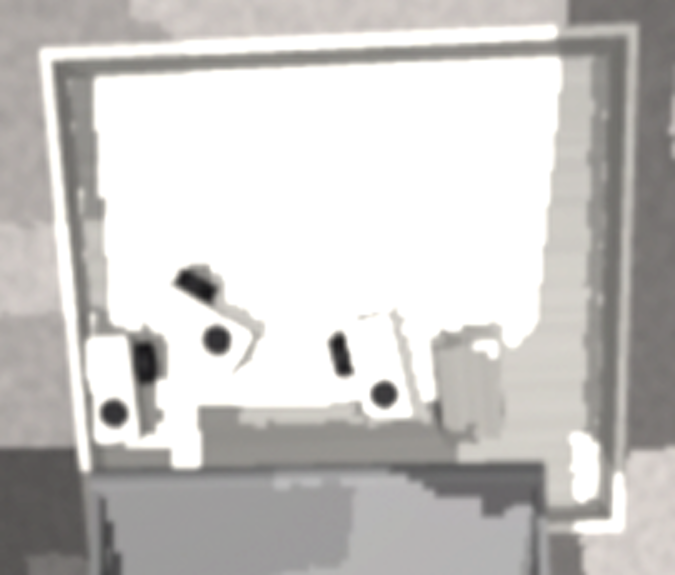

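All four clamps lie in the tray. Three are on their sides with their dots at (115,412), (217,340) and (385,393) in the crop, and the fourth is upside down at (470,380). The bin is empty. To swing it home I press the inside of its rear floor down.

```bash
python3 - <<'E'
from h import *
import pickle
manip.command_gripper(0)
o=tool(0)
def C(a,up=0):
    a=np.radians(a);return P(70*np.cos(a)-11,0,70*np.sin(a)+up)
print([manip.solve_ik(C(a),o) is not None for a in (35,20,0,-4)])
manip.move_pose(C(35,60),o); manip.move_linear(C(35,6),120,stop_force=8)
for a in (27,18,9,2):
    r=manip.move_linear(C(a),60,stop_force=20); print(a,r,*binpos())
    if r: break
if not r:
    r=manip.move_linear(C(-5),25,stop_force=14); print("end",r,*binpos())
manip.hold(.2);print(*binpos())
manip.move_linear(P(54,0,120),150)
manip.move_pose([530,130,370],tool(0))
c=manip.calibration("wrist");im=manip.snapshot("wrist");pickle.dump(c,open("c4.pkl","wb"));cv2.imwrite("pics/k.png",im)
cv2.imwrite("pics/k2.png",cv2.resize(im,(800,600),interpolation=cv2.INTER_CUBIC)); print(binpos())
t=manip.snapshot("scene");cv2.imwrite("pics/l.png",cv2.resize(t[110:290,180:360],None,fx=3,fy=3))
E
```

```text
[True, True, True, True]
27 False [51.2 -0.  31.3] [-0.7  0.3  0.4] 20.51
18 False [55.6 -0.  21. ] [-1.1  0.3 -0.7] 20.84
9 False [58.1 -0.  10.4] [0.3 0.3 0.9] 21.18
2 False [58.8 -0.   2. ] [-0.3  1.2  0.1] 21.47
end True [59.2  0.   0. ] [-3.5 -0.2  9.4] 21.73
[59.2  0.   0.1] [-3.1 -0.4  9. ] 21.93
(array([-25. ,   4.9, 287.8]), array([ 1.5, -0.1,  0.2]), 23.71)
```

View pics/k2.png

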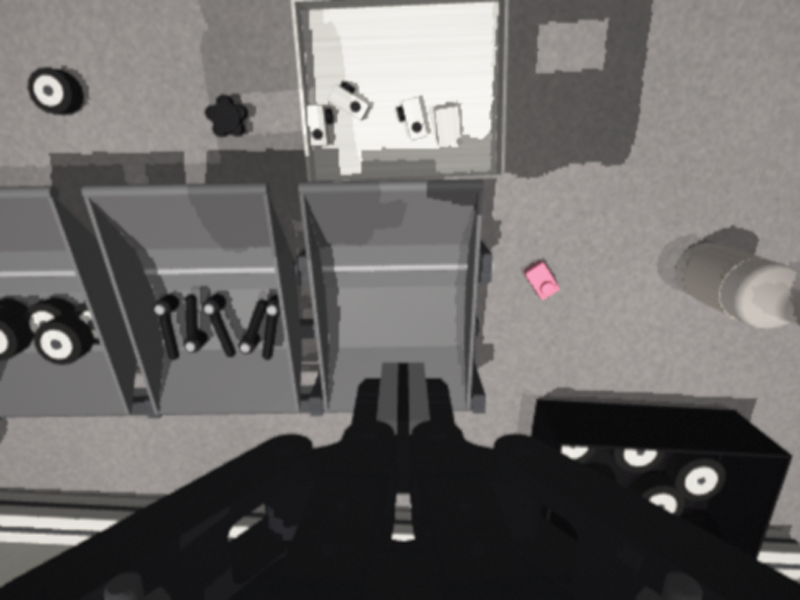

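View pics/l.png

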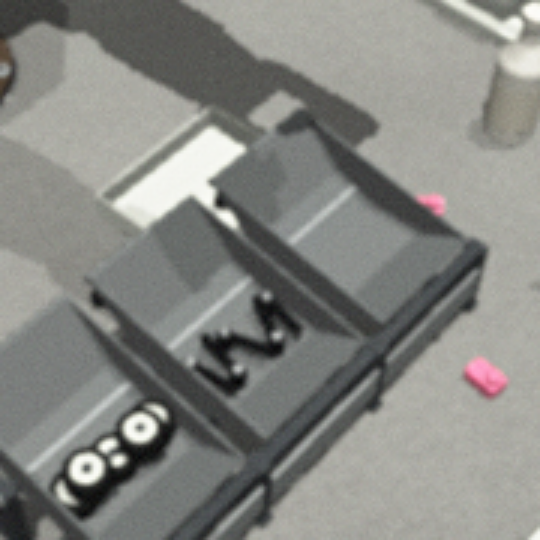

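The bin stands in line with its neighbours and is empty. I compare scene images from before and after, to check it is fully home and the bystanders are unmoved.

```bash
python3 - <<'E'
from h import *
a=cv2.imread("pics/a_scene.png");b=manip.snapshot("scene");cv2.imwrite("pics/scene_end.png",b)
ta=cv2.imread("pics/a_top.png");tb=manip.snapshot("top");cv2.imwrite("pics/top_end.png",tb)
A=cv2.resize(a[140:240,220:350],None,fx=5.5,fy=5.5)
B=cv2.resize(b[140:240,220:350],None,fx=5.5,fy=5.5)
d=cv2.absdiff(cv2.GaussianBlur(A,(0,0),2),cv2.GaussianBlur(B,(0,0),2)); cv2.imwrite("pics/m.png",np.clip(d*3.,0,255).astype(np.uint8))
d=cv2.absdiff(ta,tb); cv2.imwrite("pics/n.png",np.clip(d*3.,0,255).astype(np.uint8))
E
```

```text
(no output)
```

View pics/m.png

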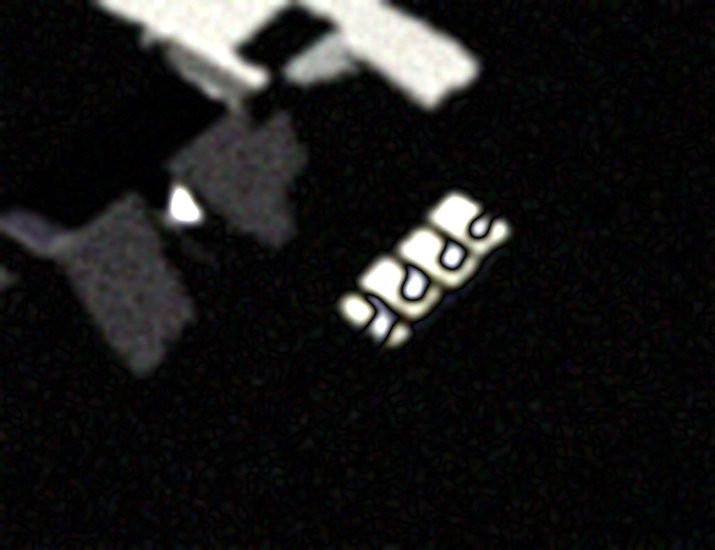

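View pics/n.png

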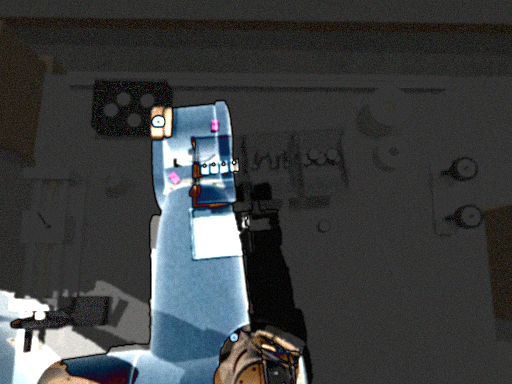

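In the scene difference only the clamps and the arm's shadows changed. There are no bin-edge residues, so the bin is back where it began, and the bystanders show no shift. I hand in.

```bash
python3 - <<'E'
from bench import manip
print(manip.observe()["t"]); manip.sign_off()
E
```

```text
23.8583
the job is handed in; nothing more can be done
```

The job is done and handed in at 23.9 s of the 61 s allowed. I drew the clamp bin forward onto its stop by its lip and scooped the four clamps into the tray in two strokes of two. I then swung the empty bin home by pressing its rear floor down from inside, not by pushing the lip from outside.

**Last checks:**
- **Clamps:** the final wrist view shows all four lying in the tray, three on their sides and one upside down, and the bin empty.
- **Bin:** it met its home stop at the expected height. A before/after difference of the scene picture shows no residue along its edges.
- **Other bins and bystanders:** the other two bins and the things in view show no shift. In the top-view difference the arm covered the left side of the bench. The tray got no separate before/after check.
- **Forces:** the highest reading I saw was about 14 N, during the second scoop. I only read the force at the end of each move.

**Disagreements:** one measured line, the bevel-to-floor edge, gave a hinge position 18 mm off from the others. I left it out, because the lip, fold and back edges agreed within 1 mm and the contacts came where expected. The planned 35° tool lean was out of the arm's reach, so I used 22°.

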